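# Find and seal the rocking pan lid

## Robot

A 6-joint arm with a two-finger parallel gripper is mounted at the origin on the work surface. World frame = base frame: x ahead of the robot, y to its left, z up, the work surface at z = 0. Lengths are in m, angles in rad, forces in N, time in s.
With the tool pointing down it reaches from about 0.35 to 0.925 m from the base axis. Payload 6.4 kg.
Tool frame: the origin (TCP) lies at the very end of the fingers, on their centre line; the grasp point (between the pads) lies 19 mm behind it (r.tcp_to_grasp is the distance from the TCP to the grasp point, in m); z points along the fingers, y is the line along which they close (so a half turn about z gives the same grasp; the last joint's range is limited). The gripper opens to 85 mm and grips with 20 to 120 N. Pads are 22 mm wide; open, the fingers measure 114 mm over their backs; the gripper's body (76 mm by 85 mm) begins 54 mm behind the grasp point. The pads swing forward as they close: fully open they stand 13 mm farther back than shut.
Start: joints at [-1.317, 0.245, 1.558, -0, 1.339, -0.174], TCP at [0.27, -0.591, 0.231] pointing down, gripper open.
Joint ranges: [-3.13, 3.13], [-1.02, 2.26], [0.13, 2.54], [-0.95, 4.09], [0.21, 2.88], [-2.74, 2.74]. Speed limits (rad/s): [2.57, 2.57, 3.14, 3.14, 3.14, 3.14].

## Interface

Orientations are given as a unit quaternion [w, x, y, z].
In Python, from bench import r gives the robot as it stands. The module is installed in compiled form; this text tells all that it offers.
- The arm moves only by the shell command python3 -m jog 'ROWS' [FORCE]. ROWS is JSON, a list of rows, each an object with "dp": the shift along the tool's x, y, z normalised to -1 to 1, where 1 is 80 mm, a list of three; "rot": the turn, a rotation vector about the tool's x, y, z normalised to -1 to 1, where 1 is 0.08 rad, a list of three; "gripper": the opening, from -1 (shut) to 1 (fully open). In form: [{"dp": [dx, dy, dz], "rot": [ax, ay, az], "gripper": gripper}, ...]. A call has 1 to 12 rows; each row shifts and turns the commanded pose from where the row before left it, along the tool's axes as they then stand; what a row does not reach is not made up. A row lasts 1/12 s, in which the tool goes at most 41.7 mm and 7.16 degrees, less where a joint would pass 70% of its speed; a pose out of reach is approached as far as the arm can. A call with a number of a shift or a turn outside -1 to 1 is refused whole. A call with a gripper value outside its range is refused whole. The fingers move at their own pace and stop on an object; FORCE is the grip in N (left out, the last holds). Time passes only in rows, so rows that do not move let the fingers close. It gives the time, the measured TCP pose, the force, the opening and the grip force at its end, in the units of the state.
- r.get_obs(): the state, without advancing time (a new reading comes with each control period).
- r.get_image(name): name is "side" or "top" or "wrist"; returns a dict with "img" (480x640x3 uint8, red, green, blue), "z_map" (480x640 float32, m along the optical axis (not along the pixel's ray), 0 where there is no reading), "K" (3x3 intrinsics, pixels), "pose" (4x4, takes a point from camera to world coordinates). Camera axes: x right, y down, z forward; pixel columns grow to the right and rows downward; lengths in m; the calibration is good to about 2 mm. A picture is of the moment at which its call begins.
- r.hand_in(): hands the job in; it is judged then, once.
The state is a dict: "t": time; "joint_positions": joint angles; "qvel": joint speeds; "tau": joint torques, N m; "ee_pos": TCP position; "ee_rot": TCP orientation; "ft_force": force on the tool from outside, world axes, zero at the start; "wrist_torque": the same for the moment, N m; "opening": finger opening in m; "grasp_force": force on a finger pad.
Only numpy, scipy, OpenCV 4.12 (cv2) and the standard library are available. Lean on these libraries where they do the work, as an engineer would, in place of code of your own. Each camera call takes 0.05 s, during which the arm holds its last target. There are 200 camera calls.

## Task

One of the four pan lids in the steel holding well has come out of its seal and rocks. Press lightly with a fingertip on the ends of the lids to find it, making it rock, then push that one firmly down at its knob until it is fully home and no longer rocks. The sealed lids get no more than a light touch, as they jam if leaned on; lift no lid, and leave everything else where it is.

Things in the scene. Friction and masses are not known exactly. Their poses are not given: they have to be found in the camera images.
- place_1 (a point): Centre of the place at the robot's right end of the steel well's row of four lidded pans, 116 mm apart, at the height of a sealed lid's plate (its top is 13 mm above the well's deck; each pan may sit up to 5 mm higher). Its x runs along the lid, away from the robot, y to the left across it, z up
- place_2 (a point): As place_1, for the next place to the left. The four lids are alike: steel plate 172 mm long (x), 104 mm wide (y), 3 mm thick on a grey silicone seal, with a black knob at its centre, 28 mm across, flat top 18 mm above the plate
- place_3 (a point): As place_1, for the third place. The well's steel deck, 281 mm deep and 528 mm wide, stands 130 to 160 mm above the counter (adjustable feet), level, with a 75 mm ledge on the robot's side of the pans
- place_4 (a point): As place_1, for the place at the robot's left end
- lid_loose (a joint): How far the unsealed lid is pushed down, m: 0 to 0.0006 as found (some 4 mm higher than a sealed lid), 0.004 fully home, negative if pulled up. Which place holds it differs each time and is not told. About 15 N or more near its middle (on the knob) drives it down and it stays where left; a push near an end only tips it
- loose_tilt (a joint): How far the same lid is tipped end over end, rad: 0 level, positive with the end away from the robot down; springs back. Unsealed, about 1 N some 60 mm from its middle along x tips it 0.05 rad (that end goes down about 4 mm, the other rises), where it meets the rim. Once home it cannot tip
- lid_a (a joint): How far a properly sealed lid (a) is pushed down, m: 0 as found. Its seal gives evenly, 1 mm for every 3 N wherever the lid is pressed, and springs back; beyond 4 mm (12 N) it jams. Not told which place it is in
- lid_b (a joint): How far a properly sealed lid (b) is pushed down, m: 0 as found. Its seal gives evenly, 1 mm for every 3 N wherever the lid is pressed, and springs back; beyond 4 mm (12 N) it jams. Not told which place it is in
- lid_c (a joint): How far a properly sealed lid (c) is pushed down, m: 0 as found. Its seal gives evenly, 1 mm for every 3 N wherever the lid is pressed, and springs back; beyond 4 mm (12 N) it jams. Not told which place it is in
- shaker_mid (a point): Bystander: small red spice shaker, 38 mm across, 62 mm tall, standing on the ledge of the well nearest the robot; point half-way up its middle
- mustard_mid (a point): Bystander: small white jar with a blue lid, 46 mm across, 54 mm tall, standing on the same ledge; point half-way up its middle
- soy_mid (a point): Bystander: amber bottle, 60 mm across, 160 mm tall, on the counter; point half-way up its middle
- bowl_mid (a point): Bystander: small blue bowl, 80 mm across, 36 mm tall, on the counter to the robot's right; point half-way up its middle
- cup_mid (a point): Bystander: terracotta cup, 72 mm across, 75 mm tall, on the counter beyond the well; point half-way up its middle
- ladle_grip (a point): Bystander: a long serving spoon lying on the cutting board to the robot's right; point on its handle

How it is judged:
By the outcome, as a careful person would: the job done as asked, in the order asked, and still so for the second after the job is handed in, with the robot touching nothing.
It also fails if it takes over 48 s, if anything falls off the work surface, if the arm or the gripper's body presses on something with over 40 N, if the wrist force passes 120 N, or if a joint passes its speed limit or range.

## Working session

There is one attempt and no reset: what is moved stays moved. The work goes in short steps, Python scripts to look and compute and a shell command to move; the robot and the scene stay as the last step left them, time stands still between calls to the robot, and variables do not carry over. Pictures are saved under pics/ and viewed, at most 10 in all, crops included, and the job is handed in when it is done.

```bash
mkdir -p pics
cat > h.py <<'E'
import numpy as np, cv2
from bench import r
def cloud(d):
    z=d["z_map"]; K=d["K"]; v,u=np.mgrid[:480,:640]
    p=np.stack([(u-K[0,2])/K[0,0]*z,(v-K[1,2])/K[1,1]*z,z],-1)
    w=p@d["pose"][:3,:3].T+d["pose"][:3,3]; w[z==0]=np.nan; return w
E
python3 - <<'E'
from h import *
o=r.get_obs(); print(o["t"],o["ee_pos"],o["ee_rot"],o["ft_force"],o["opening"])
for n in("top","side"):
    d=r.get_image(n); cv2.imwrite(f"pics/{n}0.png",d["img"][...,::-1]); np.savez(n+"0.npz",w=cloud(d),img=d["img"])
E
```

```text
0.0 [ 0.26952432 -0.59088273  0.23020269] [-9.45213472e-04  9.77208778e-01  2.12278377e-01 -3.95966152e-05] [-0.43608766  0.91415125 -0.41737492] 0.0852176991322796
```

View pics/top0.png

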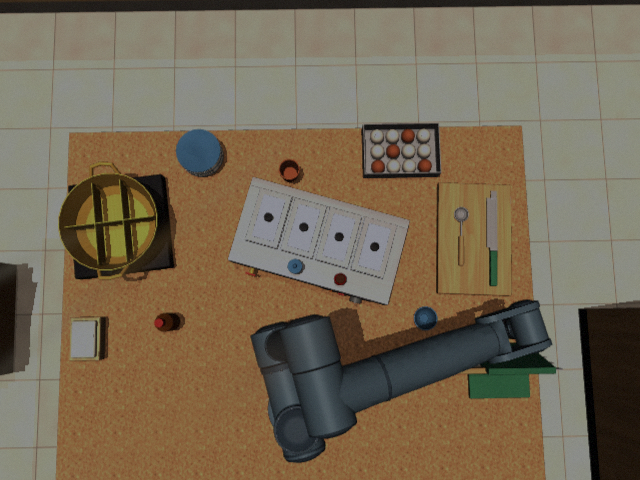

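View pics/side0.png

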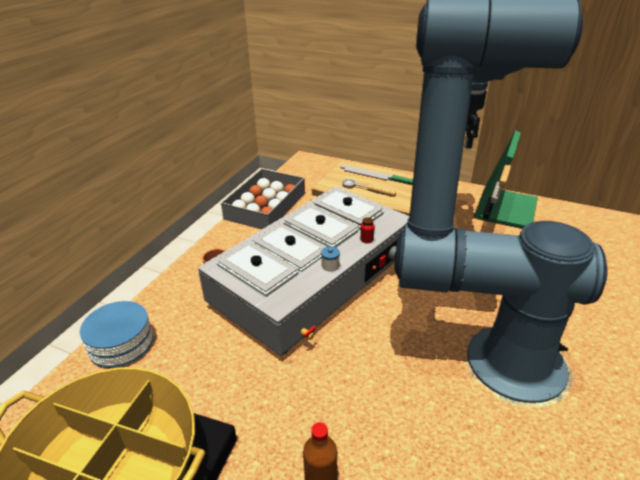

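Top view: the knobs of places 1 to 4 are at px (375,247), (339,237), (304,227) and (268,217). The jar is at (296,266) and the shaker at (341,280), both on the ledge. The well is yawed about 15°.

Run:
```python
from h import *
for n,ks in(("top",[(375,247),(339,237),(304,227),(268,217)]),("side",[(347,201),(320,219),(290,240),(256,260)])):
    f=np.load(n+"0.npz"); w=f["w"]; g=f["img"].max(-1)
    for u,v in ks:
        s=np.s_[v-9:v+10,u-9:u+10]; m=(g[s]<70)
        P=w[s][m]; P=P[P[:,2]>np.nanmedian(P[:,2])-.01]; print(n,"knob",np.nanmean(P,0).round(4),len(P),np.nanmax(P[:,2]).round(4))
    for nm,(u,v) in (dict(jar=(296,266),shaker=(341,280),deck=(320,275),deck2=(250,255)) if n=="top" else {}).items(): print(nm,np.nanmedian(w[v-1:v+2,u-1:u+2].reshape(-1,3),0).round(4))
f=np.load("top0.npz");w=f["w"]
k=np.array([[np.nanmean(w[v-1:v+2,u-1:u+2].reshape(-1,3),0)] for u,v in[(375,247),(339,237),(304,227),(268,217)]])[:,0]
d=k[3]-k[0]; d[2]=0; d/=np.linalg.norm(d); yv=d; xv=np.array([d[1],-d[0],0]); print("knobs",k.round(4),"x",xv,"y",yv)
for i in range(4):
    q=(w-k[i]); a=q@xv; b=q@yv
    print(i+1,[np.round(np.nanmedian(w[(abs(a-s)<.02)&(abs(b)<.035)][:,2]),4) for s in(-.055,.055)], [np.round(np.nanmedian(w[(abs(a)<.06)&(abs(b-s)<.008)][:,2]),4) for s in(-.035,.035)])
R=np.stack([xv,-yv,[0,0,-1]],1)
from scipy.spatial.transform import Rotation as Ro
o=r.get_obs()["ee_rot"]; R0=Ro.from_quat(np.r_[o[1:],o[0]]); print("R0",R0.as_matrix().round(3)); print("yaw x tool",np.degrees(np.arctan2(R0.as_matrix()[1,0],R0.as_matrix()[0,0])),"well",np.degrees(np.arctan2(xv[1],xv[0])))
```

```text
top knob [ 0.5129 -0.2443  0.1741] 58 0.186
top knob [ 0.5463 -0.1333  0.1701] 55 0.1795
top knob [ 0.5795 -0.0229  0.1652] 57 0.1756
top knob [0.613  0.0881 0.1687] 57 0.179
jar [0.4545 0.0011 0.1817]
shaker [ 0.4082 -0.1364  0.1963]
deck [ 0.4279 -0.0732  0.1391]
deck2 [0.4957 0.1483 0.1338]
side knob [ 0.5095 -0.2372  0.1716] 45 0.1781
side knob [ 0.5423 -0.1261  0.1691] 50 0.1734
side knob [ 0.575  -0.0162  0.1641] 59 0.1697
side knob [0.6086 0.0937 0.1675] 71 0.1718
knobs [[ 0.5105 -0.2465  0.172 ]
 [ 0.5443 -0.1347  0.1689]
 [ 0.5783 -0.0253  0.1655]
 [ 0.6117  0.0877  0.168 ]] x [ 0.95703021 -0.28998823  0.        ] y [0.28998823 0.95703021 0.        ]
1 [np.float64(0.1561), np.float64(0.1566)] [np.float64(0.1553), np.float64(0.1564)]
2 [np.float64(0.1535), np.float64(0.154)] [np.float64(0.1532), np.float64(0.1532)]
3 [np.float64(0.1484), np.float64(0.1481)] [np.float64(0.1484), np.float64(0.1482)]
4 [np.float64(0.152), np.float64(0.1523)] [np.float64(0.1522), np.float64(0.1518)]
R0 [[ 0.91   0.415 -0.   ]
 [ 0.415 -0.91   0.002]
 [ 0.    -0.002 -1.   ]]
yaw x tool 24.510054944296858 well -16.857251377163028
```

Plate heights for lids 1 to 4 are 156, 154, 148 and 152 mm, which doesn't single one out, so I'll probe. First I'll move above the far end of lid 1, shutting the fingers on the way.

```bash
python3 -m jog '[{"dp":[0.424,-0.183,0],"rot":[0,0,0],"gripper":-1},{"dp":[0.424,-0.183,0],"rot":[0,0,0],"gripper":-1},{"dp":[0.424,-0.183,0],"rot":[0,0,0],"gripper":-1},{"dp":[0.424,-0.183,0],"rot":[0,0,0],"gripper":-1},{"dp":[0.424,-0.183,0],"rot":[0,0,0],"gripper":-1},{"dp":[0.424,-0.183,0],"rot":[0,0,0],"gripper":-1},{"dp":[0.424,-0.183,0],"rot":[0,0,0],"gripper":-1},{"dp":[0.424,-0.183,0],"rot":[0,0,0],"gripper":-1},{"dp":[0.424,-0.183,0],"rot":[0,0,0],"gripper":-1},{"dp":[0.424,-0.183,0],"rot":[0,0,0],"gripper":-1},{"dp":[0.424,-0.183,0],"rot":[0,0,0],"gripper":-1},{"dp":[0.424,-0.183,0],"rot":[0,0,0],"gripper":-1}]'
```

```text
t: 1.1
ee_pos: [0.5679, -0.261, 0.2308]
ee_rot: [-0.0, 0.977, 0.212, -0.0]
ft_force: [-0.2, -0.6, 1.0]
opening: 0.0001
grasp_force: 0.0
```

```bash
python3 -m jog '[{"dp":[0,0,0.2],"rot":[0,0,0],"gripper":-1},{"dp":[0,0,0.2],"rot":[0,0,0],"gripper":-1},{"dp":[0,0,0.2],"rot":[0,0,0],"gripper":-1},{"dp":[0,0,0],"rot":[0,0,0],"gripper":-1},{"dp":[0,0,0],"rot":[0,0,0],"gripper":-1},{"dp":[0,0,0],"rot":[0,0,0],"gripper":-1}]'
python3 - <<'E'
from h import *
d=r.get_image("wrist"); cv2.imwrite("pics/w1.png",d["img"][...,::-1])
E
```

```text
t: 1.6
ee_pos: [0.5674, -0.2631, 0.1841]
ee_rot: [0.0, 0.977, 0.212, 0.0]
ft_force: [0.0, -0.1, 0.1]
opening: 0.0
grasp_force: 0.0
```

View pics/w1.png

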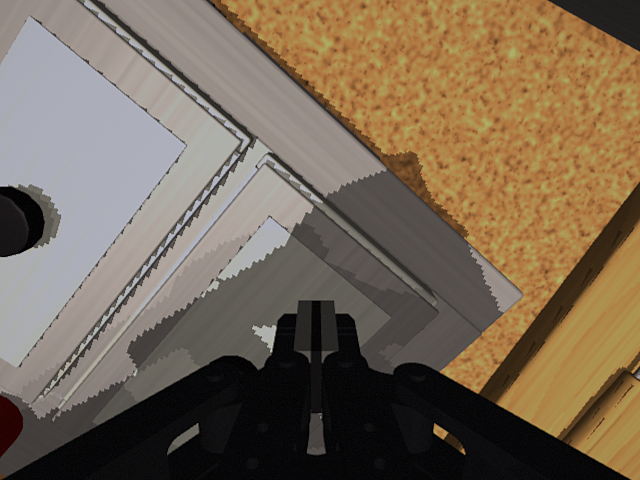

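```bash
python3 -m jog '[{"dp":[0,0,0.1],"rot":[0,0,0],"gripper":-1},{"dp":[0,0,0.1],"rot":[0,0,0],"gripper":-1},{"dp":[0,0,0.06],"rot":[0,0,0],"gripper":-1},{"dp":[0,0,0],"rot":[0,0,0],"gripper":-1},{"dp":[0,0,0],"rot":[0,0,0],"gripper":-1}]'
```

```text
t: 2.07
ee_pos: [0.5668, -0.2625, 0.1618]
ee_rot: [-0.0, 0.977, 0.212, -0.0]
ft_force: [-0.5, 0.5, 0.1]
opening: 0.0001
grasp_force: 0.0
```

The wrist view shows the shut fingertips at about (315,305), over the far half of lid 1 and clear of its knob. Now I'll go down in small steps.

```bash
python3 -m jog '[{"dp":[0,0,0.0375],"rot":[0,0,0],"gripper":-1},{"dp":[0,0,0],"rot":[0,0,0],"gripper":-1}]';python3 -m jog '[{"dp":[0,0,0.0125],"rot":[0,0,0],"gripper":-1},{"dp":[0,0,0],"rot":[0,0,0],"gripper":-1}]';python3 -m jog '[{"dp":[0,0,0.0125],"rot":[0,0,0],"gripper":-1},{"dp":[0,0,0],"rot":[0,0,0],"gripper":-1}]'
```

```text
t: 2.23
ee_pos: [0.5671, -0.2627, 0.1593]
ee_rot: [-0.0, 0.977, 0.212, -0.0]
ft_force: [-0.8, 0.5, -0.2]
opening: 0.0001
grasp_force: 0.0
t: 2.4
ee_pos: [0.5672, -0.2627, 0.1585]
ee_rot: [0.0, 0.977, 0.212, 0.0]
ft_force: [0.4, 0.1, -0.1]
opening: 0.0001
grasp_force: 0.0
t: 2.57
ee_pos: [0.5671, -0.2627, 0.1575]
ee_rot: [-0.0, 0.977, 0.212, -0.0]
ft_force: [0.0, -0.5, -0.1]
opening: -0.0
grasp_force: 0.0
```

```bash
for i in 1; do python3 -m jog '[{"dp":[0,0,0.0125],"rot":[0,0,0],"gripper":-1},{"dp":[0,0,0],"rot":[0,0,0],"gripper":-1}]';python3 -m jog '[{"dp":[0,0,0.0125],"rot":[0,0,0],"gripper":-1},{"dp":[0,0,0],"rot":[0,0,0],"gripper":-1}]'; python3 -m jog '[{"dp":[0,0,0.00625],"rot":[0,0,0],"gripper":-1},{"dp":[0,0,0],"rot":[0,0,0],"gripper":-1}]';done | grep -E 'ee_pos|ft'
```

```text
ee_pos: [0.5671, -0.2627, 0.1564]
ft_force: [0.5, 0.6, 0.3]
ee_pos: [0.5671, -0.2627, 0.1554]
ft_force: [0.6, 0.3, 0.2]
ee_pos: [0.5672, -0.2627, 0.155]
ft_force: [-1.3, -0.3, 1.4]
```

```bash
python3 -m jog '[{"dp":[0,0,0.0063],"rot":[0,0,0],"gripper":-1},{"dp":[0,0,0],"rot":[0,0,0],"gripper":-1}]' | grep -E 'ee_pos|ft'; python3 -m jog '[{"dp":[0,0,0.0063],"rot":[0,0,0],"gripper":-1},{"dp":[0,0,0],"rot":[0,0,0],"gripper":-1}]' | grep -E 'ee_pos|ft'
```

```text
ee_pos: [0.5672, -0.2628, 0.1545]
ft_force: [-1.1, 0.4, 0.9]
ee_pos: [0.5672, -0.2627, 0.154]
ft_force: [0.2, 0.7, 0.8]
```

```bash
python3 -m jog '[{"dp":[0,0,0.0063],"rot":[0,0,0],"gripper":-1},{"dp":[0,0,0],"rot":[0,0,0],"gripper":-1}]' | grep -E 'ee_pos|ft'; python3 -m jog '[{"dp":[0,0,0.0063],"rot":[0,0,0],"gripper":-1},{"dp":[0,0,0],"rot":[0,0,0],"gripper":-1},{"dp":[0,0,0],"rot":[0,0,0],"gripper":-1}]' | grep -E 'ee_pos|ft'
```

```text
ee_pos: [0.5672, -0.2628, 0.1538]
ft_force: [-0.2, 0.4, 2.2]
ee_pos: [0.5672, -0.2628, 0.1537]
ft_force: [-3.5, 1.4, 5.7]
```

Run:
```python
from h import *
F=[];Z=[]
for i in range(4):
    d=r.get_image("wrist"); o=r.get_obs(); F.append(o["ft_force"]); Z.append(o["ee_pos"][2])
print(np.round(F,2),np.round(Z,5)); 
w=cloud(d); k=np.array([.5115,-.2445,0]); xv=np.array([.957,-.29,0]); yv=np.array([.29,.957,0])
def fit(w,k):
    q=w-k;a=q@xv;b=q@yv; m=(abs(a)<.08)&(abs(b)<.045)&(np.hypot(a,b)>.022)&(q[...,2]>.14)&(q[...,2]<.162)
    A=np.c_[a[m],b[m],np.ones(m.sum())]; print(m.sum(),np.linalg.lstsq(A,w[m][:,2],rcond=None)[0].round(4))
for i in range(4): fit(w,k+i*.116*yv)
for i in range(4): fit(cloud(d:=r.get_image("top")) if i==0 else cloud(d),k+i*.116*yv)
d=r.get_image("side")
for i in range(4): fit(cloud(d),k+i*.116*yv)
```

```text
[[-1.85  1.21  5.32]
 [-1.79  1.52  4.98]
 [-3.28  0.79  4.55]
 [-1.57  1.41  6.  ]] [0.15365 0.15367 0.15368 0.15366]
26673 [-0.0428 -0.0041  0.1571]
38771 [-0.0034  0.0101  0.1543]
0 [0. 0. 0.]
0 [0. 0. 0.]
96 [-0.0416  0.0139  0.1549]
1073 [-0.0048  0.0016  0.153 ]
1217 [ 0.0004 -0.0026  0.1485]
1251 [0.0004 0.0033 0.1517]
780 [-0.0264 -0.0145  0.1562]
971 [ 0.0014 -0.0002  0.1538]
1116 [ 0.0005 -0.0016  0.1488]
1353 [ 0.0011 -0.0027  0.1523]
```

With 5 N on its far end, lid 1 is tipped 0.043 rad (wrist-camera plane fit) and the others are level. The loose lid is therefore lid 1. I'll lift off and move over its knob.

```bash
python3 -m jog '[{"dp":[0,0,-0.25],"rot":[0,0,0],"gripper":-1},{"dp":[0,0,-0.25],"rot":[0,0,0],"gripper":-1},{"dp":[0,0,0],"rot":[0,0,0],"gripper":-1},{"dp":[-0.27,-0.253,0],"rot":[0,0,0],"gripper":-1},{"dp":[-0.27,-0.253,0],"rot":[0,0,0],"gripper":-1},{"dp":[0,0,0],"rot":[0,0,0],"gripper":-1},{"dp":[0,0,0],"rot":[0,0,0],"gripper":-1}]'
python3 - <<'E'
from h import *
d=r.get_image("wrist"); cv2.imwrite("pics/w2.png",d["img"][...,::-1])
w=cloud(d); k=np.array([.5115,-.2445,0]); xv=np.array([.957,-.29,0]); yv=np.array([.29,.957,0])
q=w-k;a=q@xv;b=q@yv; m=(abs(a)<.08)&(abs(b)<.045)&(np.hypot(a,b)>.022)&(q[...,2]>.14)&(q[...,2]<.164)
print(np.linalg.lstsq(np.c_[a[m],b[m],np.ones(m.sum())],w[m][:,2],rcond=None)[0].round(4))
m=(np.hypot(a,b)<.03)&(w[...,2]>.168)&(w[...,2]<.1785); print(m.sum(),np.median(w[m],0).round(4) if m.any() else 0)
E
```

```text
t: 4.7
ee_pos: [0.5099, -0.2431, 0.1917]
ee_rot: [-0.001, 0.977, 0.212, -0.0]
ft_force: [0.8, 1.0, -0.6]
opening: 0.0001
grasp_force: 0.0
[-0.0005 -0.0027  0.157 ]
2375 [ 0.5189 -0.2436  0.1741]
```

View pics/w2.png

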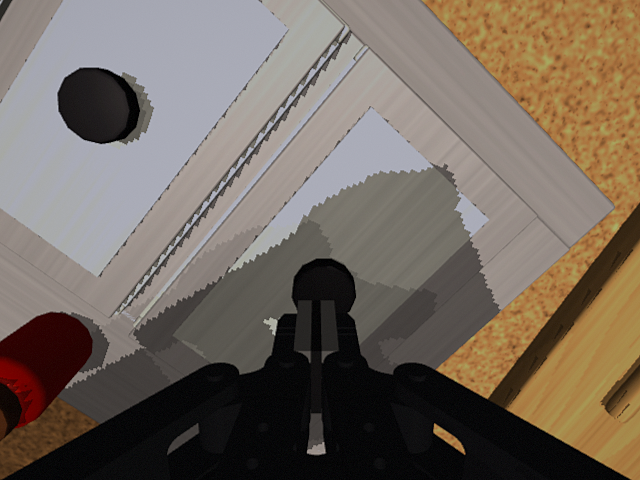

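The knob spans u 292–355 and v 258 downwards, under and slightly ahead of the fingertips (316,300). I'll compute the offset.

Run:
```python
from h import *
d=r.get_image("wrist"); w=cloud(d); z=w[...,2]
m=((z>.168)&(z<.1785)).astype(np.uint8); m[:,:270]=0; m[:,370:]=0; m[:250]=0;m[330:]=0
P=w[m>0]; P=P[P[:,2]>.172]
from scipy.optimize import least_squares
# front boundary: top-most pixel for each column
B=np.array([w[np.argmax(m[:,u]),u] for u in range(296,352) if m[:,u].any()])
s=least_squares(lambda c:np.hypot(B[:,0]-c[0],B[:,1]-c[1])-.014,[.511,-.244],loss="soft_l1",f_scale=.001).x
o=r.get_obs(); R=np.array([[.91,.415],[.415,-.91]]); print(s,np.median(P[:,2]),"tool offset",R.T@(s-o["ee_pos"][:2]))
```

```text
[ 0.51426114 -0.24549997] 0.17417991926434312 tool offset [0.00195056 0.00243115]
```

```bash
python3 -m jog '[{"dp":[0.03,0.03,0.1],"rot":[0,0,0],"gripper":-1},{"dp":[0,0,0.08],"rot":[0,0,0],"gripper":-1},{"dp":[0,0,0],"rot":[0,0,0],"gripper":-1},{"dp":[0,0,0.02],"rot":[0,0,0],"gripper":-1},{"dp":[0,0,0.02],"rot":[0,0,0],"gripper":-1},{"dp":[0,0,0],"rot":[0,0,0],"gripper":-1}]'|grep -E 'ee_pos|ft'; python3 -m jog '[{"dp":[0,0,0.0125],"rot":[0,0,0],"gripper":-1},{"dp":[0,0,0.0125],"rot":[0,0,0],"gripper":-1},{"dp":[0,0,0],"rot":[0,0,0],"gripper":-1}]'|grep -E 'ee_pos|ft'
```

```text
ee_pos: [0.5142, -0.245, 0.175]
ft_force: [0.4, -0.6, 0.6]
ee_pos: [0.5145, -0.2452, 0.1739]
ft_force: [-0.2, -0.3, 1.5]
```

```bash
python3 -m jog '[{"dp":[0,0,0.0125],"rot":[0,0,0],"gripper":-1},{"dp":[0,0,0.0125],"rot":[0,0,0],"gripper":-1},{"dp":[0,0,0],"rot":[0,0,0],"gripper":-1}]'|grep -E 'ee_pos|ft'; python3 -m jog '[{"dp":[0,0,0.0125],"rot":[0,0,0],"gripper":-1},{"dp":[0,0,0.0125],"rot":[0,0,0],"gripper":-1},{"dp":[0,0,0],"rot":[0,0,0],"gripper":-1}]'|grep -E 'ee_pos|ft'
```

```text
ee_pos: [0.5149, -0.2453, 0.1736]
ft_force: [-3.1, 2.3, 10.3]
ee_pos: [0.5149, -0.2453, 0.172]
ft_force: [-3.3, 1.9, 11.2]
```

```bash
python3 -m jog '[{"dp":[0,0,0.0125],"rot":[0,0,0],"gripper":-1},{"dp":[0,0,0.0125],"rot":[0,0,0],"gripper":-1},{"dp":[0,0,0],"rot":[0,0,0],"gripper":-1}]'|grep -E 'ee_pos|ft'; python3 -m jog '[{"dp":[0,0,0.0125],"rot":[0,0,0],"gripper":-1},{"dp":[0,0,0.0125],"rot":[0,0,0],"gripper":-1},{"dp":[0,0,0],"rot":[0,0,0],"gripper":-1}]'|grep -E 'ee_pos|ft'; python3 -m jog '[{"dp":[0,0,0.0125],"rot":[0,0,0],"gripper":-1},{"dp":[0,0,0.0125],"rot":[0,0,0],"gripper":-1},{"dp":[0,0,0],"rot":[0,0,0],"gripper":-1}]'|grep -E 'ee_pos|ft'
```

```text
ee_pos: [0.5146, -0.2453, 0.1701]
ft_force: [-5.7, 3.2, 13.1]
ee_pos: [0.5146, -0.2453, 0.1701]
ft_force: [-11.9, 7.2, 23.2]
ee_pos: [0.5147, -0.2454, 0.17]
ft_force: [-15.6, 9.9, 33.4]
```

It bottomed after 4 mm of travel and the force rose to 33 N. I'll lift off, move back to the far end and check that it no longer rocks.

```bash
python3 -m jog '[{"dp":[0,0,-0.05],"rot":[0,0,0],"gripper":-1},{"dp":[0,0,-0.2],"rot":[0,0,0],"gripper":-1},{"dp":[0,0,-0.1],"rot":[0,0,0],"gripper":-1},{"dp":[0.26,0.24,0],"rot":[0,0,0],"gripper":-1},{"dp":[0.25,0.23,0],"rot":[0,0,0],"gripper":-1},{"dp":[0,0,0],"rot":[0,0,0],"gripper":-1},{"dp":[0,0,0.2],"rot":[0,0,0],"gripper":-1},{"dp":[0,0,0.2],"rot":[0,0,0],"gripper":-1},{"dp":[0,0,0],"rot":[0,0,0],"gripper":-1},{"dp":[0,0,0],"rot":[0,0,0],"gripper":-1}]'|grep -E 'ee_pos|ft'
python3 - <<'E'
from h import *
d=r.get_image("wrist"); w=cloud(d); k=np.array([.5125,-.2445,0]); xv=np.array([.957,-.29,0]); yv=np.array([.29,.957,0])
q=w-k;a=q@xv;b=q@yv; m=(abs(a)<.08)&(abs(b)<.045)&(np.hypot(a,b)>.022)&(q[...,2]>.14)&(q[...,2]<.158)
print(np.linalg.lstsq(np.c_[a[m],b[m],np.ones(m.sum())],w[m][:,2],rcond=None)[0].round(4))
E
```

```text
ee_pos: [0.5661, -0.2618, 0.1583]
ft_force: [-0.7, -0.5, -0.2]
[-0.0006 -0.003   0.1533]
```

```bash
python3 -m jog '[{"dp":[0,0,0.04],"rot":[0,0,0],"gripper":-1},{"dp":[0,0,0.025],"rot":[0,0,0],"gripper":-1},{"dp":[0,0,0],"rot":[0,0,0],"gripper":-1}]'|grep -E 'ee_pos|ft'; python3 -m jog '[{"dp":[0,0,0.0125],"rot":[0,0,0],"gripper":-1},{"dp":[0,0,0],"rot":[0,0,0],"gripper":-1},{"dp":[0,0,0],"rot":[0,0,0],"gripper":-1}]'|grep -E 'ee_pos|ft'
```

```text
ee_pos: [0.567, -0.2623, 0.1545]
ft_force: [-0.6, -0.4, -0.1]
ee_pos: [0.567, -0.2623, 0.1533]
ft_force: [-0.0, -0.6, 0.5]
```

```bash
python3 -m jog '[{"dp":[0,0,0.0125],"rot":[0,0,0],"gripper":-1},{"dp":[0,0,0],"rot":[0,0,0],"gripper":-1}]'|grep -E 'ee_pos|ft'; python3 -m jog '[{"dp":[0,0,0.0125],"rot":[0,0,0],"gripper":-1},{"dp":[0,0,0],"rot":[0,0,0],"gripper":-1},{"dp":[0,0,0],"rot":[0,0,0],"gripper":-1}]'|grep -E 'ee_pos|ft'
python3 - <<'E'
from h import *
d=r.get_image("wrist"); w=cloud(d); k=np.array([.5125,-.2445,0]); xv=np.array([.957,-.29,0]); yv=np.array([.29,.957,0])
q=w-k;a=q@xv;b=q@yv; m=(abs(a)<.08)&(abs(b)<.045)&(np.hypot(a,b)>.022)&(q[...,2]>.14)&(q[...,2]<.158)
print(np.linalg.lstsq(np.c_[a[m],b[m],np.ones(m.sum())],w[m][:,2],rcond=None)[0].round(4))
E
```

```text
ee_pos: [0.567, -0.2623, 0.1523]
ft_force: [-0.2, -0.2, -0.3]
ee_pos: [0.5671, -0.2624, 0.1522]
ft_force: [-1.9, 0.5, 5.5]
[-0.0009 -0.0038  0.1533]
```

It took 5.5 N at the end with no tip (0.001 rad, against 0.043 before), so the lid is home. I'll retreat.

```bash
python3 -m jog '[{"dp":[0,0,-0.1],"rot":[0,0,0],"gripper":-1},{"dp":[0,0,-0.4],"rot":[0,0,0],"gripper":-1},{"dp":[0,0,-0.4],"rot":[0,0,0],"gripper":-1},{"dp":[0,0,-0.4],"rot":[0,0,0],"gripper":-1},{"dp":[0,0,0],"rot":[0,0,0],"gripper":-1},{"dp":[0,0,0],"rot":[0,0,0],"gripper":-1},{"dp":[0,0,0],"rot":[0,0,0],"gripper":-1}]'
python3 - <<'E'
from h import *
print(r.get_obs()["t"], r.hand_in())
E
```

```text
t: 9.23
ee_pos: [0.5667, -0.2621, 0.2548]
ee_rot: [-0.0, 0.977, 0.212, -0.0]
ft_force: [0.1, 0.2, -0.5]
opening: 0.0001
grasp_force: 0.0
the job is handed in; nothing more can be done
9.2333 None
```

The loose lid was at place 1 (the robot's right end): it tipped about 0.043 rad under a light press, went 4 mm down under a 33 N push on its knob, and no longer tipped when pressed again with 5.5 N, so I handed the job in at 9.2 s without touching the other three lids.

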